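# Put three harmonicas back in their own colour trays

## Task

The three harmonicas on the tuning desk have been laid in one another's trays: move each into the tray of its own colour, lying right way up, lengthwise and roughly centred (either way round), and let go. Use the bare cork pad as the free spot: lay one harmonica down on its middle, lengthwise, and let go of it before you refill the trays. Set the harmonicas down rather than dropping them, and leave the screw tin, screwdriver and reed plate where they lie.

Things in the scene. Friction and masses are not known exactly. Their poses are not given: they have to be found in the camera images.
- red_harmonica: harmonica with red cover plates; real-size harmonica 28 (x) x 102 (y) x 20 (z) mm, a rigid block of about 80 to 150 g with flat upright long sides, grip across its 28 mm width. Origin: centre of its underside; y along its length, z up. Its long -x face has the row of ten holes. It starts lying in a tray of another colour, roughly centred and lengthwise
- blue_harmonica: harmonica with blue cover plates; real-size harmonica 28 (x) x 102 (y) x 20 (z) mm, a rigid block of about 80 to 150 g with flat upright long sides, grip across its 28 mm width. Origin: centre of its underside; y along its length, z up. Its long -x face has the row of ten holes. It starts lying in a tray of another colour, roughly centred and lengthwise
- yellow_harmonica: harmonica with yellow cover plates; real-size harmonica 28 (x) x 102 (y) x 20 (z) mm, a rigid block of about 80 to 150 g with flat upright long sides, grip across its 28 mm width. Origin: centre of its underside; y along its length, z up. Its long -x face has the row of ten holes. It starts lying in a tray of another colour, roughly centred and lengthwise
- red_tray: red tray, fixed, 80 (x) x 150 (y) mm. Origin: centre of its underside, on the desk; y along its length, z up. Flat floor 6 mm above the desk, open along both long sides; at each end a block 12 mm thick rising 12 mm above the floor, 126 mm free between them. Holds one harmonica, lying lengthwise (either way round) between the end blocks
- blue_tray: blue tray, fixed, 80 (x) x 150 (y) mm. Origin: centre of its underside, on the desk; y along its length, z up. Flat floor 6 mm above the desk, open along both long sides; at each end a block 12 mm thick rising 12 mm above the floor, 126 mm free between them. Holds one harmonica, lying lengthwise (either way round) between the end blocks
- yellow_tray: yellow tray, fixed, 80 (x) x 150 (y) mm. Origin: centre of its underside, on the desk; y along its length, z up. Flat floor 6 mm above the desk, open along both long sides; at each end a block 12 mm thick rising 12 mm above the floor, 126 mm free between them. Holds one harmonica, lying lengthwise (either way round) between the end blocks
- cork_pad: bare brown cork pad, fixed, flat, 80 (x) x 150 (y) x 6 (z) mm, empty at the start, no rim. Origin: centre of its underside, on the desk; y along its length, z up; top 6 mm above the desk
- screw_tin: squat open round steel tin of brass screws, loose, 60 mm across, 26 mm high; origin: centre of its underside
- screwdriver: jeweller's screwdriver with blue plastic handle, 140 mm long, loose, lying along its x axis, handle towards -x; origin near its middle, on the desk
- reed_plate: flat brass reed plate 104 (x) x 28 (y) x 4 (z) mm, loose, lying on the desk; origin: centre of its underside
Mind the look-alikes: they are no part of the job. Of the things that look like the yellow_tray, the smallest one is meant.

How it is judged:
By the outcome, as a careful person would: the job done as asked, in the order asked, and still so for the second after the job is handed in, with the robot touching nothing.
It also fails if it takes over 104 s, if anything falls off the work surface, if the arm or the gripper's body presses on something with over 40 N, if the wrist force passes 120 N, or if a joint passes its speed limit or range.

## Robot

A 6-joint arm with a two-finger parallel gripper is mounted at the origin on the work surface. World frame = base frame: x ahead of the robot, y to its left, z up, the work surface at z = 0. Lengths are in m, angles in rad, forces in N, time in s.
With the tool pointing down it reaches from about 0.425 to 0.95 m from the base axis. Payload 3.5 kg.
Tool frame: the origin (TCP) lies between the finger pads; the fingertips stand 17 mm ahead of it and the grasp point (between the pads) lies 2 mm behind it; z points along the fingers, y is the direction in which the jaws open and shut (so a half turn about z gives the same grasp; the last joint's range is limited). The gripper opens to 85 mm and grips with 20 to 120 N. Pads are 22 mm wide; open, the fingers measure 114 mm over their backs; the gripper's body (76 mm by 85 mm) begins 54 mm behind the grasp point. The pads swing forward as they close: fully open they stand 13 mm farther back than shut.
Start: joints at [1.07, 0.286, 1.577, -0, 1.279, -0.15], TCP at [0.232, 0.634, 0.215] pointing down, gripper open.
Joint ranges: [-2.77, 2.77], [-0.9, 2.22], [0.21, 2.48], [-1.53, 4.67], [0.24, 2.81], [-2.84, 2.84]. Speed limits (rad/s): [2.79, 2.79, 3.14, 3.14, 3.14, 3.14].

## Interface

Orientations are given as a unit quaternion [x, y, z, w].
In Python, from plant import ctrl gives the robot as it stands.
- The arm moves only by the tool carry_out, never from a script. Its argument "commands" is a list of rows, each an object with "delta_pos": the shift along the tool's x, y, z in m, a list of three; "delta_rot": the turn, a rotation vector about the tool's x, y, z in rad, a list of three; "claw": the opening in per cent of the stroke, from 0 (shut) to 100 (fully open). A call has 1 to 8 rows; each row is the pose to reach, as a shift and turn from the pose measured when the call began, along the tool's axes at that moment; what a row does not reach only later rows make up. A row lasts 1/12 s, in which the tool goes at most 41.7 mm and 7.16 degrees, less where a joint would pass 70% of its speed; a pose out of reach is approached as far as the arm can. A call with a gripper value outside its range is refused whole. The fingers move at their own pace and stop on an object; "force" is the grip in N (left out, the last holds). Time passes only in rows, so rows that repeat a pose let the fingers close. It gives the time, the measured TCP pose, the force and the opening at its end, in the units of the state.
- ctrl.get_state(): the state, without advancing time (a new reading comes with each control period).
- ctrl.read_camera(name): name is "scene" or "top" or "wrist"; returns (picture, depth): 400x640x3 uint8, red, green, blue; 400x640 float32, m along the optical axis (not along the pixel's ray), 0 where there is no reading.
- ctrl.camera_info(name): a dict with "fx", "fy", "cx", "cy" (pixels), "k1" (the pictures are not rectified: a ray, as slopes to the right and down, at radius r is drawn at 1 + k1 r^2 times it, then the intrinsics apply), "rvec" (rotation vector, rad) and "tvec" (3), from world to camera coordinates, as OpenCV has them; the wrist camera has in their place "mount" (4x4, takes a point from camera to tool coordinates, whose origin is the TCP and whose axes are the flange's). Camera axes: x right, y down, z forward; pixel columns grow to the right and rows downward; lengths in m; the calibration is good to about 2 mm. A picture is of the moment at which its call begins: read the wrist's pose just before it. camera_info takes no time and is no camera call.
- ctrl.sign_off(): hands the job in, once; it reports no verdict.
The state is a dict: "time": time; "qpos": joint angles; "dq": joint speeds; "joint_efforts": joint torques, N m; "eef_pos": TCP position; "tcp_rot": TCP orientation; "contact_force": force on the tool from outside, world axes, zero at the start; "wrist_torque": the same for the moment, N m; "opening": opening from 0.0 (shut) to 1.0 (fully open).
Only numpy, scipy, OpenCV 4.12 (cv2) and the standard library are available. Lean on these libraries where they do the work, as an engineer would, in place of code of your own. Each camera call takes 0.05 s, during which the arm holds its last target.

## Working session

There is one attempt and no reset: what is moved stays moved. The work goes in short steps, Python scripts to look and compute and a tool call to move; the robot and the scene stay as the last step left them, time stands still between calls to the robot, and variables do not carry over. Pictures are saved under pics/ and viewed, and the job is handed in when it is done.

Besides the shell and the picture viewer there is one more tool, called after "Emit:" as name([rows], argument=value, ...), one row to a line, values as JSON. carry_out: Moves the arm, as the interface text tells. Its arguments: {"type":"object","properties":{"commands":{"type":"array"},"force":{"type":"number"}},"required":["commands"]}

```bash
ls; mkdir -p pics
python3 - <<'E'
from plant import ctrl
import cv2,numpy as np
s=ctrl.get_state(); print(s)
for n in ["scene","top"]:
    p,d=ctrl.read_camera(n); cv2.imwrite(f"pics/{n}0.png",p[:,:,::-1]); np.save(f"pics/{n}0.npy",d); np.save(f"pics/{n}0rgb.npy",p)
    print(n,ctrl.camera_info(n))
print(ctrl.camera_info("wrist"))
E
```

```text
pics
{'time': 0.0, 'qpos': array([ 1.06999824e+00,  2.87174647e-01,  1.57820676e+00, -1.31207496e-05,
        1.27855572e+00, -1.49959035e-01]), 'dq': array([-0.00051794, -0.00080086, -0.00052545,  0.00063537, -0.00013254,
       -0.00101835]), 'joint_efforts': array([-1.25901724e-04, -4.05962920e+01, -2.92631918e+01, -9.36200126e-05,
        5.56736268e-03, -3.82415720e-06]), 'eef_pos': array([0.23159883, 0.63328215, 0.2136251 ]), 'tcp_rot': array([ 1.74519252e-01,  9.84653064e-01, -1.11273471e-03, -3.68774826e-04]), 'contact_force': array([ 0.30794577,  0.87035956, -0.07883694]), 'wrist_torque': array([ 0.00218946, -0.0293618 ,  0.00608788]), 'opening': 1.002367342884682}
scene {'fx': 389.9829183863052, 'fy': 389.9829183863052, 'cx': 317.26800523560075, 'cy': 200.13669427609184, 'k1': -0.07281289126948202, 'rvec': array([ 1.51138569,  1.96803428, -0.89921864]), 'tvec': array([ 0.15287313, -0.31586863,  1.72208027])}
top {'fx': 368.4857626304292, 'fy': 368.4857626304292, 'cx': 316.10460270567705, 'cy': 195.88323168253675, 'k1': -0.05890570356618442, 'rvec': array([ 2.14031978, -2.20139274,  0.15143238]), 'tvec': array([-0.00137173,  0.57032643,  0.90848954])}
{'fx': 287.05212467355545, 'fy': 287.05212467355545, 'cx': 322.75859228146936, 'cy': 203.16496747583435, 'k1': -0.03785862641694759, 'mount': array([[-3.73193313e-04, -9.48066638e-01, -3.18071551e-01,
         8.18054115e-02],
       [ 9.99999929e-01, -3.36241572e-04, -1.71074306e-04,
         1.40188413e-03],
       [ 5.52409634e-05, -3.18071592e-01,  9.48066696e-01,
        -1.58622905e-01],
       [ 0.00000000e+00,  0.00000000e+00,  0.00000000e+00,
         1.00000000e+00]])}
```

View pics/top0.png

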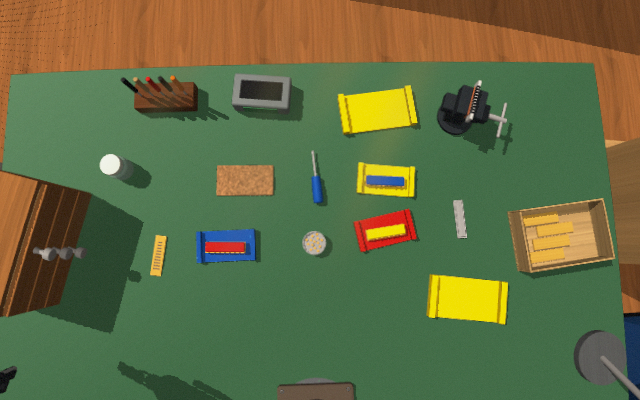

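View pics/scene0.png

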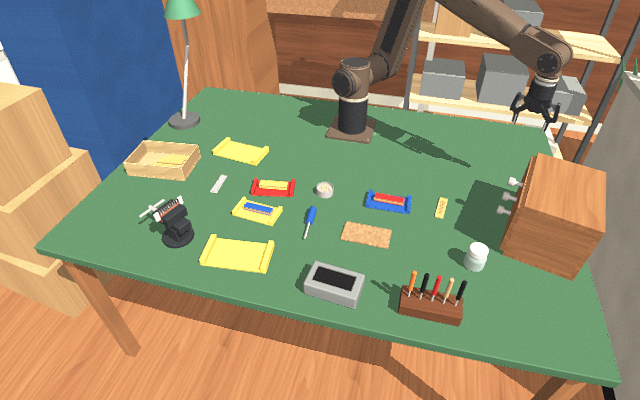

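The top view shows the following.
- Yellow trays: three look-alikes, at (377,110) large, (468,299) large and (386,180) small. The small one is meant; it holds the blue harmonica.
- Red tray (385,231): holds the yellow harmonica.
- Blue tray (226,246): holds the red harmonica.
- Cork pad: (245,181), bare.
- Other look-alikes: the yellow comb (158,256), the grey plate (460,219) and the strips in the box (545,240).

I'll check these in a crop.

```bash
cat > h.py <<'E'
from plant import ctrl
import cv2,numpy as np
from scipy.spatial.transform import Rotation as R
def rays(uv,ci):
    K=np.array([[ci['fx'],0,ci['cx']],[0,ci['fy'],ci['cy']],[0,0,1]])
    p=cv2.undistortPoints(np.array(uv,float).reshape(-1,1,2),K,np.array([ci['k1'],0,0,0,0.])).reshape(-1,2)
    return np.c_[p,np.ones(len(p))]
def pose(name,st=None):
    ci=ctrl.camera_info(name)
    if name=='wrist':
        T=np.eye(4);T[:3,:3]=R.from_quat(st['tcp_rot']).as_matrix();T[:3,3]=st['eef_pos']
        M=T@ci['mount'];return M[:3,:3],M[:3,3],ci
    Rm=R.from_rotvec(ci['rvec']).as_matrix();return Rm.T,-Rm.T@ci['tvec'],ci
def px2w(uv,z,name,st=None):
    A,o,ci=pose(name,st); d=rays(uv,ci)@A.T
    return o+d*((z-o[2])/d[:,2])[:,None]
def masks(p):
    h=cv2.cvtColor(p,cv2.COLOR_RGB2HSV);H,S,V=[h[:,:,i].astype(int) for i in range(3)]
    return {'red':((H<8)|(H>172))&(S>150)&(V>70),'blue':(H>100)&(H<130)&(S>120)&(V>50),'yellow':(H>22)&(H<34)&(S>150)&(V>100)}
def rect_w(mask,z,name,st=None):
    c,_=cv2.findContours(mask.astype(np.uint8),cv2.RETR_EXTERNAL,cv2.CHAIN_APPROX_NONE)
    c=max(c,key=cv2.contourArea).reshape(-1,2)
    w=px2w(c,z,name,st)[:,:2]*1000
    (cx,cy),(a,b),t=cv2.minAreaRect(w.astype(np.float32))
    if a<b: t+=90;a,b=b,a
    t=(t+90)%180-90
    return np.round([cx,cy,a,b,t],1)  # mm, long, short, angle of long axis deg
E
python3 - <<'E'
from h import *
p=np.load('pics/top0rgb.npy')
cv2.imwrite('pics/crop_r.png',cv2.resize(p[150:260,340:480,::-1],None,fx=5,fy=5,interpolation=cv2.INTER_CUBIC))
cv2.imwrite('pics/crop_l.png',cv2.resize(p[150:275,190:340,::-1],None,fx=5,fy=4.7,interpolation=cv2.INTER_CUBIC)[:600])
m=masks(p)
def win(mm,x0,x1,y0,y1):
    o=np.zeros_like(mm);o[y0:y1,x0:x1]=mm[y0:y1,x0:x1];return o
for n,k,w,z in [('redH','red',(200,255,236,256),.026),('blueH','blue',(362,410,172,190),.026),('yelH','yellow',(362,408,220,242),.026),
 ('blueT','blue',(190,262,222,270),.008),('yelT','yellow',(350,420,158,202),.008),('redT','red',(345,420,203,256),.008)]:
    print(n,rect_w(win(m[k],*w),z,'top'))
h=cv2.cvtColor(p,cv2.COLOR_RGB2HSV);H=h[:,:,0].astype(int)
print('cork',rect_w(win((H<20)&(h[:,:,1]>60),205,285,155,205),.006,'top'))
E
```

```text
redH [448.  218.5  99.3  22.7  88.5]
blueH [ 606.9 -198.4   94.9   21.7   86. ]
yelH [ 474.9 -193.    99.5   24.3  -82.5]
blueT [450.8 220.1 153.3  80.7 -89.2]
yelT [ 612.  -204.2  154.6   84.3   84.1]
redT [ 478.8 -195.2  152.7   81.   -78.2]
cork [620.9 170.5 147.5  80.3  88.5]
```

View pics/crop_r.png

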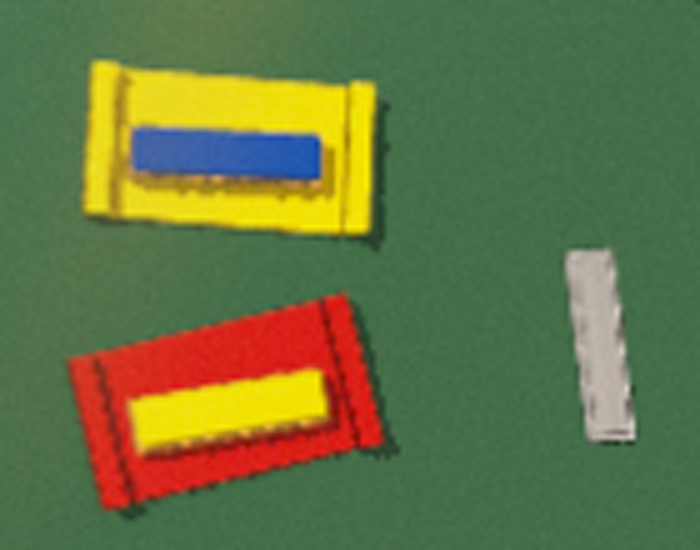

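View pics/crop_l.png

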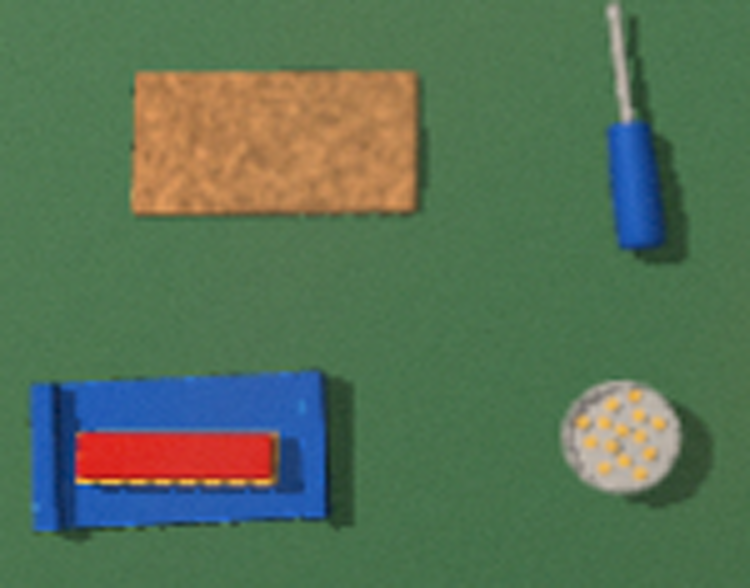

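Choice confirmed. The small yellow tray measures about 150x80 mm, and the harmonicas show their hole side towards the robot and look upright. I'll move red to the cork first.

```bash
cat >> h.py <<'E'
def go(x,y,z,yawdeg):
    """delta to vertical tool pose; yaw = world angle of tool y"""
    s=ctrl.get_state();A=R.from_quat(s['tcp_rot']).as_matrix();t=np.radians(yawdeg)
    Y=np.array([np.cos(t),np.sin(t),0]);Z=np.array([0,0,-1.]);B=np.c_[np.cross(Y,Z),Y,Z]
    print('pos',np.round(A.T@(np.array([x,y,z])-s['eef_pos']),4).tolist(),'rot',np.round(R.from_matrix(A.T@B).as_rotvec(),3).tolist(),
     '| t %.2f'%s['time'],'tcp',np.round(s['eef_pos'],4),'open %.3f'%s['opening'],'F',np.round(s['contact_force'],1))
def yaw():
    A=R.from_quat(ctrl.get_state()['tcp_rot']).as_matrix();return np.degrees(np.arctan2(A[1,1],A[0,1]))
E
python3 -c "
from h import *
go(.446,.2185,.16,-1.5)"
```

```text
pos [-0.3439, -0.3158, 0.0543] rot [-0.002, 0.001, 1.246] | t 0.10 tcp [0.2316 0.6333 0.2137] open 1.003 F [ 0.6  0.2 -0.4]
```

```bash
python3 -c "
from h import *
d=np.load('pics/top0.npy')
A,o,ci=pose('top')
uv=np.array([(u,v) for v in range(0,400,2) for u in range(0,160,2)])
z=d[uv[:,1],uv[:,0]]
w=o+(rays(uv,ci)*z[:,None])@A.T
k=(z>0)&(w[:,2]>.04)&(uv[:,1]>150)
for h in (.04,.1,.2,.3):
  q=w[k&(w[:,2]>h)&(w[:,2]<h+.1)]
  if len(q): print(h,len(q),q.min(0),q.max(0))
"
```

```text
0.04 966 [0.31031467 0.47070523 0.04000405] [0.68616185 0.7608725  0.13992519]
0.1 1732 [0.31046329 0.56810346 0.10012306] [0.6430007  0.74450713 0.19996819]
0.2 215 [0.19734755 0.55767024 0.20000107] [0.61637756 0.67285194 0.29994997]
0.3 12 [0.19739314 0.55949327 0.30018137] [0.22363184 0.57080814 0.3118593 ]
```

Emit:
carry_out([
  {"delta_pos": [-0.0516,-0.141,0],"delta_rot": [0,0,0.1],"claw": 100},
  {"delta_pos": [-0.0516,-0.141,0],"delta_rot": [0,0,0.2],"claw": 100},
  {"delta_pos": [-0.0516,-0.141,0],"delta_rot": [0,0,0.3],"claw": 100},
  {"delta_pos": [-0.0516,-0.141,0],"delta_rot": [0,0,0.45],"claw": 100},
  {"delta_pos": [-0.344,-0.316,0.054],"delta_rot": [0,0,1.246],"claw": 80},
  {"delta_pos": [-0.344,-0.316,0.054],"delta_rot": [0,0,1.246],"claw": 80},
  {"delta_pos": [-0.344,-0.316,0.054],"delta_rot": [0,0,1.246],"claw": 80},
  {"delta_pos": [-0.344,-0.316,0.054],"delta_rot": [0,0,1.246],"claw": 80},
], force=40)

```text
time: 0.77
eef_pos: [0.3355, 0.3535, 0.1876]
tcp_rot: [0.598, 0.802, -0.001, 0.0]
contact_force: [0.3, 0.3, -0.2]
opening: 0.8
```

```bash
python3 -c "
from h import *
print(yaw());go(.446,.2185,.16,-1.5)"
```

```text
16.604842226997402
pos [-0.161, 0.0674, 0.0277] rot [-0.001, 0.002, 0.316] | t 0.77 tcp [0.3355 0.3535 0.1876] open 0.800 F [ 0.3  0.3 -0.2]
```

Emit:
carry_out([
  {"delta_pos": [-0.161,0.0674,0.0277],"delta_rot": [0,0,0.316],"claw": 65},
  {"delta_pos": [-0.161,0.0674,0.0277],"delta_rot": [0,0,0.316],"claw": 65},
  {"delta_pos": [-0.161,0.0674,0.0277],"delta_rot": [0,0,0.316],"claw": 65},
  {"delta_pos": [-0.161,0.0674,0.0277],"delta_rot": [0,0,0.316],"claw": 65},
  {"delta_pos": [-0.161,0.0674,0.0277],"delta_rot": [0,0,0.316],"claw": 65},
  {"delta_pos": [-0.161,0.0674,0.0277],"delta_rot": [0,0,0.316],"claw": 65},
  {"delta_pos": [-0.161,0.0674,0.0277],"delta_rot": [0,0,0.316],"claw": 65},
])

```text
time: 1.35
eef_pos: [0.4457, 0.2183, 0.1596]
tcp_rot: [0.717, 0.697, -0.001, -0.0]
contact_force: [-0.8, 0.4, -0.6]
opening: 0.651
```

Run:
```python
from h import *
s=ctrl.get_state();p,d=ctrl.read_camera('wrist');cv2.imwrite('pics/w1.png',p[:,:,::-1])
np.savez('pics/w1.npz',p=p,d=d,pos=s['eef_pos'],q=s['tcp_rot'])
print(yaw(),s['eef_pos'])
m=masks(p);print(rect_w(m['red'],.026,'wrist',s),rect_w(m['blue'],.008,'wrist',s))
go(.446,.2185,.025,-1.5)
```

```text
-1.4957635850966242 [0.4456777  0.21832212 0.15958773]
[447.3 222.5  96.8  23.9  88.3] [450.3 218.8 154.9  82.3 -88.7]
pos [-0.0003, 0.0009, 0.1348] rot [-0.002, 0.002, 0.0] | t 1.40 tcp [0.4453 0.2191 0.1598] open 0.644 F [-0.8  0.2  0. ]
```

View pics/w1.png

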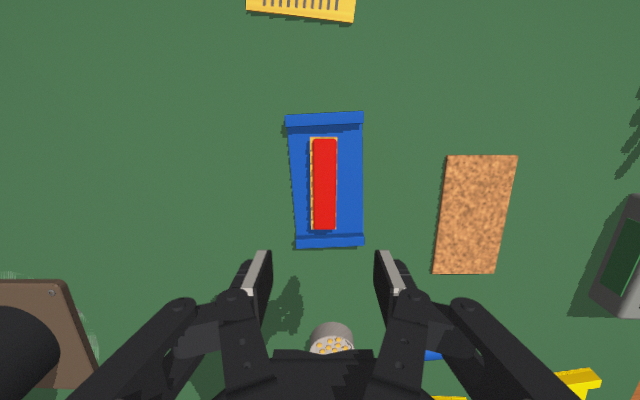

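The wrist view shows the red harmonica (323,183) in the blue tray, midway between the open jaws in x. It agrees with the top view to within 4 mm. I'm descending and gripping.

Emit:
carry_out([
  {"delta_pos": [0.001,0.001,0.04],"delta_rot": [0,0,0],"claw": 65},
  {"delta_pos": [0.001,0.001,0.08],"delta_rot": [0,0,0],"claw": 65},
  {"delta_pos": [0.001,0.001,0.115],"delta_rot": [0,0,0],"claw": 65},
  {"delta_pos": [0.001,0.001,0.134],"delta_rot": [0,0,0],"claw": 65},
  {"delta_pos": [0.001,0.001,0.134],"delta_rot": [0,0,0],"claw": 65},
  {"delta_pos": [0.001,0.001,0.134],"delta_rot": [0,0,0],"claw": 20},
  {"delta_pos": [0.001,0.001,0.134],"delta_rot": [0,0,0],"claw": 20},
  {"delta_pos": [0.001,0.001,0.134],"delta_rot": [0,0,0],"claw": 20},
], force=40)

```text
time: 2.07
eef_pos: [0.4478, 0.221, 0.0283]
tcp_rot: [0.716, 0.698, 0.001, 0.001]
contact_force: [-0.2, -0.9, 0.1]
opening: 0.232
```

Emit:
carry_out([
  {"delta_pos": [0,0,0],"delta_rot": [0,0,0],"claw": 20},
  {"delta_pos": [0,0,0],"delta_rot": [0,0,0],"claw": 20},
  {"delta_pos": [0,0,0],"delta_rot": [0,0,0],"claw": 20},
])

```text
time: 2.32
eef_pos: [0.4488, 0.2213, 0.0297]
tcp_rot: [0.716, 0.698, 0.002, 0.002]
contact_force: [-0.1, 0.5, -0.1]
opening: 0.203
```

```bash
python3 -c "
from h import *
print(yaw());go(.621,.1705,.12,-1.5)"
```

```text
-1.4251337389246526
pos [-0.0465, 0.1738, -0.0894] rot [0.005, -0.001, 0.001] | t 2.32 tcp [0.4488 0.2213 0.0297] open 0.203 F [-0.1  0.5 -0.1]
```

Run:
```python
from h import *
s=ctrl.get_state();p,d=ctrl.read_camera('wrist');cv2.imwrite('pics/w2.png',p[:,:,::-1])
print(s['eef_pos'],s['opening'],s['contact_force'],s['wrist_torque'])
```

```text
[0.44884486 0.22131413 0.02971645] 0.2033231933751412 [-0.13839232  0.51035025 -0.08598429] [ 0.01631985 -0.01602096 -0.01645876]
```

View pics/w2.png

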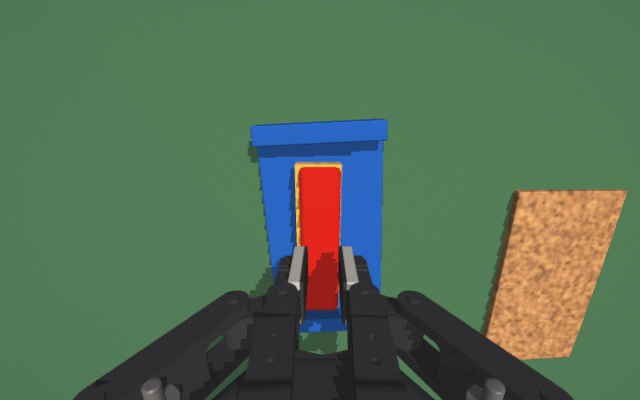

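The fingers straddle the red harmonica (320,240), but the jaws stopped at my 20% command rather than on the object. I'll close fully.

Emit:
carry_out([
  {"delta_pos": [0,0,0.004],"delta_rot": [0,0,0],"claw": 0},
  {"delta_pos": [0,0,0.004],"delta_rot": [0,0,0],"claw": 0},
  {"delta_pos": [0,0,0.004],"delta_rot": [0,0,0],"claw": 0},
  {"delta_pos": [0,0,0.004],"delta_rot": [0,0,0],"claw": 0},
  {"delta_pos": [0,0,0.004],"delta_rot": [0,0,0],"claw": 0},
], force=40)

```text
time: 2.78
eef_pos: [0.4484, 0.2211, 0.0251]
tcp_rot: [0.716, 0.698, 0.002, 0.001]
contact_force: [-0.6, -0.4, -0.0]
opening: -0.003
```

Run:
```python
from h import *
s=ctrl.get_state();p,d=ctrl.read_camera('wrist');cv2.imwrite('pics/w3.png',p[:,:,::-1])
go(.621,.1705,.12,-1.5)
```

```text
pos [-0.0462, 0.1742, -0.0941] rot [0.004, -0.0, 0.001] | t 2.83 tcp [0.4484 0.2211 0.0252] open -0.003 F [ 0.3 -0.1  0.5]
```

View pics/w3.png

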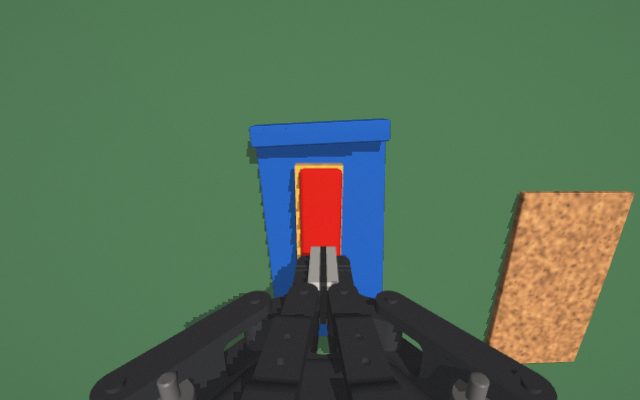

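The jaws shut fully above the harmonica, with the pads at (323,265). So the tips are higher than I assumed, and I'll measure their offset with the wrist depth.

Run:
```python
from h import *
s=ctrl.get_state();p,d=ctrl.read_camera('wrist')
A,o,ci=pose('wrist',s)
M=ci['mount']
for uv in [(315,249),(332,249),(315,265),(332,265),(315,280),(332,285),(320,180),(320,230),(370,200),(400,130),(450,100),(320,130)]:
    z=d[uv[1],uv[0]]; r=rays([uv],ci)[0]*z
    print(uv,round(float(z),4),'tool',np.round(M[:3,:3]@r+M[:3,3],4),'world',np.round(A@r+o,4))
print(s['eef_pos'],R.from_quat(s['tcp_rot']).as_matrix()[:,2])
```

```text
(315, 249) 0.1523 tool [ 0.0116 -0.0037 -0.022 ] world [0.4449 0.2328 0.0471]
(332, 249) 0.1508 tool [ 0.0123  0.0052 -0.0233] world [0.4539 0.2332 0.0485]
(315, 265) 0.1355 tool [ 0.0123 -0.0033 -0.0395] world [0.4453 0.2335 0.0646]
(332, 265) 0.1353 tool [ 0.0124  0.0047 -0.0396] world [0.4533 0.2334 0.0648]
(315, 280) 0.1227 tool [ 0.0129 -0.0029 -0.0528] world [0.4456 0.234  0.078 ]
(332, 285) 0.119 tool [ 0.013   0.0042 -0.0566] world [0.4528 0.2339 0.0818]
(320, 180) 0.1624 tool [ 0.0439 -0.0012 -0.0005] world [0.4484 0.265  0.0257]
(320, 230) 0.1721 tool [ 0.0131 -0.0013 -0.0006] world [0.4475 0.2342 0.0258]
(370, 200) 0.1867 tool [0.0257 0.0312 0.019 ] world [0.4803 0.246  0.0063]
(400, 130) 0.1788 tool [0.0697 0.0488 0.0254] world [ 0.4991  0.2895 -0.    ]
(450, 100) 0.1736 tool [0.0878 0.0784 0.026 ] world [ 5.291e-01  3.069e-01 -5.000e-04]
(320, 130) 0.1616 tool [ 0.0709 -0.0011  0.0078] world [0.4491 0.292  0.0174]
[0.44844108 0.22110024 0.02518248] [ 4.11083540e-03  2.10537575e-04 -9.99991528e-01]
```

The desk comes out at z=0 and the harmonica top at 0.026, yet the fingertips are near z=0.046. The real tips therefore stand about 21 mm behind the reported TCP, not 17 mm ahead of it. I'll open, go lower in stages, and verify.

Emit:
carry_out([
  {"delta_pos": [0,0,0],"delta_rot": [0,0,0],"claw": 60},
  {"delta_pos": [0,0,0],"delta_rot": [0,0,0],"claw": 60},
  {"delta_pos": [0,0,0],"delta_rot": [0,0,0],"claw": 60},
  {"delta_pos": [0,0,0],"delta_rot": [0,0,0],"claw": 60},
  {"delta_pos": [0,0,0.01],"delta_rot": [0,0,0],"claw": 60},
  {"delta_pos": [0,0,0.02],"delta_rot": [0,0,0],"claw": 60},
  {"delta_pos": [0,0,0.02],"delta_rot": [0,0,0],"claw": 60},
  {"delta_pos": [0,0,0.02],"delta_rot": [0,0,0],"claw": 60},
])

```text
time: 3.55
eef_pos: [0.4473, 0.2208, 0.0037]
tcp_rot: [0.716, 0.698, 0.0, 0.001]
contact_force: [0.2, -0.5, -0.4]
opening: 0.594
```

Run:
```python
from h import *
s=ctrl.get_state();p,d=ctrl.read_camera('wrist');cv2.imwrite('pics/w4.png',p[:,:,::-1])
np.save('pics/w4d.npy',d)
A,o,ci=pose('wrist',s)
uv=np.array([(u,v) for v in range(150,330) for u in range(200,450)]);z=d[uv[:,1],uv[:,0]]
w=(rays(uv,ci)*z[:,None])@ci['mount'][:3,:3].T+ci['mount'][:3,3]
k=(abs(w[:,1])>.02)&(abs(w[:,1])<.05)&(abs(w[:,0])<.02)
for sg in (1,-1):
    q=w[k&(w[:,1]*sg>0)]; 
    h=np.histogram(q[:,2],bins=np.arange(-.1,.06,.005));print(list(zip(np.round(h[1],3),h[0])))
print(s['eef_pos'],s['opening'],s['contact_force'])
```

```text
[(np.float64(-0.1), np.int64(0)), (np.float64(-0.095), np.int64(0)), (np.float64(-0.09), np.int64(241)), (np.float64(-0.085), np.int64(137)), (np.float64(-0.08), np.int64(201)), (np.float64(-0.075), np.int64(748)), (np.float64(-0.07), np.int64(528)), (np.float64(-0.065), np.int64(291)), (np.float64(-0.06), np.int64(368)), (np.float64(-0.055), np.int64(226)), (np.float64(-0.05), np.int64(278)), (np.float64(-0.045), np.int64(237)), (np.float64(-0.04), np.int64(212)), (np.float64(-0.035), np.int64(186)), (np.float64(-0.03), np.int64(159)), (np.float64(-0.025), np.int64(75)), (np.float64(-0.02), np.int64(4)), (np.float64(-0.015), np.int64(0)), (np.float64(-0.01), np.int64(0)), (np.float64(-0.005), np.int64(1554)), (np.float64(0.0), np.int64(395)), (np.float64(0.005), np.int64(9)), (np.float64(0.01), np.int64(0)), (np.float64(0.015), np.int64(0)), (np.float64(0.02), np.int64(0)), (np.float64(0.025), np.int64(0)), (np.float64(0.03), np.int64(0)), (np.float64(0.035), np.int64(0)), (np.float64(0.04), np.int64(0)), (np.float64(0.045), np.int64(0)), (np.float64(0.05), np.int64(0))]
[(np.float6
[... 470 characters left out ...]
(-0.035), np.int64(184)), (np.float64(-0.03), np.int64(165)), (np.float64(-0.025), np.int64(67)), (np.float64(-0.02), np.int64(9)), (np.float64(-0.015), np.int64(0)), (np.float64(-0.01), np.int64(0)), (np.float64(-0.005), np.int64(1251)), (np.float64(0.0), np.int64(701)), (np.float64(0.005), np.int64(24)), (np.float64(0.01), np.int64(0)), (np.float64(0.015), np.int64(0)), (np.float64(0.02), np.int64(0)), (np.float64(0.025), np.int64(0)), (np.float64(0.03), np.int64(0)), (np.float64(0.035), np.int64(0)), (np.float64(0.04), np.int64(0)), (np.float64(0.045), np.int64(0)), (np.float64(0.05), np.int64(0))]
[0.4472945  0.2207832  0.00371735] 0.5944004662233715 [ 0.16178505 -0.47045166 -0.37681469]
```

View pics/w4.png

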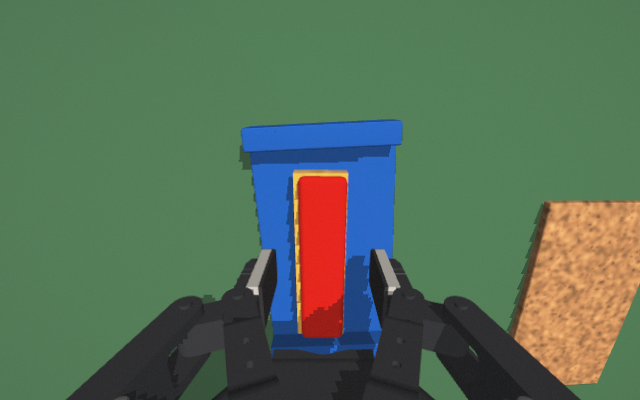

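The tips at 60% open are at tool z -0.024, so about 28 mm above the desk now. The red harmonica (321,255) is centred between the pads (271..372). I'm going down 15 mm and closing.

Emit:
carry_out([
  {"delta_pos": [0,0,0.0075],"delta_rot": [0,0,0],"claw": 60},
  {"delta_pos": [0,0,0.015],"delta_rot": [0,0,0],"claw": 60},
  {"delta_pos": [0,0,0.015],"delta_rot": [0,0,0],"claw": 60},
  {"delta_pos": [0,0,0.015],"delta_rot": [0,0,0],"claw": 5},
  {"delta_pos": [0,0,0.015],"delta_rot": [0,0,0],"claw": 5},
  {"delta_pos": [0,0,0.015],"delta_rot": [0,0,0],"claw": 5},
  {"delta_pos": [0,0,0.015],"delta_rot": [0,0,0],"claw": 5},
  {"delta_pos": [0,0,0.015],"delta_rot": [0,0,0],"claw": 5},
], force=40)

```text
time: 4.27
eef_pos: [0.4484, 0.2211, -0.0103]
tcp_rot: [0.716, 0.698, 0.001, 0.001]
contact_force: [-0.1, 0.2, 1.1]
opening: 0.32
```

Run:
```python
from h import *
print(yaw())
go(.621,.1705,.10,-1.5)
```

```text
-1.432629961858482
pos [-0.0462, 0.1742, -0.1097] rot [0.004, -0.0, 0.001] | t 4.27 tcp [ 0.4484  0.2211 -0.0103] open 0.320 F [-0.1  0.2  1.1]
```

Gripped at 0.32, which is 27 mm. I'm lifting and carrying it over to the cork.

Emit:
carry_out([
  {"delta_pos": [0,0,-0.03],"delta_rot": [0,0,0],"claw": 5},
  {"delta_pos": [0,0,-0.065],"delta_rot": [0,0,0],"claw": 5},
  {"delta_pos": [-0.012,0.04,-0.08],"delta_rot": [0.004,0,0],"claw": 5},
  {"delta_pos": [-0.022,0.08,-0.08],"delta_rot": [0.004,0,0],"claw": 5},
  {"delta_pos": [-0.032,0.12,-0.08],"delta_rot": [0.004,0,0],"claw": 5},
  {"delta_pos": [-0.042,0.155,-0.08],"delta_rot": [0.004,0,0],"claw": 5},
  {"delta_pos": [-0.046,0.174,-0.08],"delta_rot": [0.004,0,0],"claw": 5},
  {"delta_pos": [-0.046,0.174,-0.08],"delta_rot": [0.004,0,0],"claw": 5},
])

```text
time: 4.93
eef_pos: [0.6251, 0.1688, 0.0707]
tcp_rot: [0.717, 0.697, 0.001, 0.001]
contact_force: [0.0, 0.4, -0.2]
opening: 0.317
```

Run:
```python
from h import *
s=ctrl.get_state();p,d=ctrl.read_camera('wrist');cv2.imwrite('pics/w5.png',p[:,:,::-1])
h=cv2.cvtColor(p,cv2.COLOR_RGB2HSV)
m=((h[:,:,0]<20)&(h[:,:,0]>8)&(h[:,:,1]>60)).astype(np.uint8);m[:,:200]=0;m[:,450:]=0
print('cork',rect_w(m,.006,'wrist',s), yaw())
print('red at z',rect_w(masks(p)['red'],s['eef_pos'][2]+.036,'wrist',s))
go(.621,.1705,-.0105,-1.5)
```

```text
cork [620.6 134.7 225.3  79.5  88.8] -1.5452666219604945
red at z [626.6 171.1  97.1  24.5  88.4]
pos [0.0007, -0.0014, 0.0805] rot [-0.0, -0.0, -0.001] | t 4.98 tcp [0.6224 0.1697 0.07  ] open 0.318 F [-0.7  1.3 -0.9]
```

View pics/w5.png

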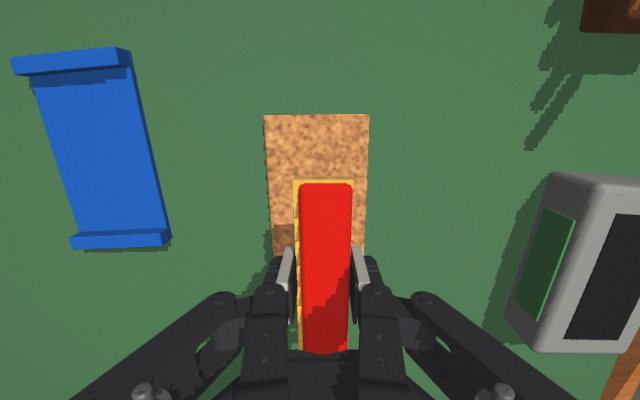

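The red harmonica is held at (324,265) over the cork and aligned with it. I'm setting it down and releasing in the same call.

Emit:
carry_out([
  {"delta_pos": [0.001,-0.001,0.035],"delta_rot": [0,0,0],"claw": 5},
  {"delta_pos": [0.001,-0.001,0.062],"delta_rot": [0,0,0],"claw": 5},
  {"delta_pos": [0.001,-0.001,0.073],"delta_rot": [0,0,0],"claw": 5},
  {"delta_pos": [0.001,-0.001,0.078],"delta_rot": [0,0,0],"claw": 5},
  {"delta_pos": [0.001,-0.001,0.08],"delta_rot": [0,0,0],"claw": 5},
  {"delta_pos": [0.001,-0.001,0.0805],"delta_rot": [0,0,0],"claw": 5},
  {"delta_pos": [0.001,-0.001,0.0805],"delta_rot": [0,0,0],"claw": 5},
])

```text
time: 5.57
eef_pos: [0.6217, 0.1711, -0.0097]
tcp_rot: [0.716, 0.698, 0.001, 0.0]
contact_force: [0.2, 0.8, -1.0]
opening: 0.323
```

Emit:
carry_out([
  {"delta_pos": [0,0,0],"delta_rot": [0,0,0],"claw": 60},
  {"delta_pos": [0,0,0],"delta_rot": [0,0,0],"claw": 60},
  {"delta_pos": [0,0,0],"delta_rot": [0,0,0],"claw": 60},
  {"delta_pos": [0,0,0],"delta_rot": [0,0,0],"claw": 60},
  {"delta_pos": [0,0,-0.02],"delta_rot": [0,0,0],"claw": 60},
  {"delta_pos": [0,0,-0.06],"delta_rot": [0,0,0],"claw": 60},
  {"delta_pos": [0,0,-0.09],"delta_rot": [0,0,0],"claw": 60},
  {"delta_pos": [0,0,-0.09],"delta_rot": [0,0,0],"claw": 60},
])

```text
time: 6.23
eef_pos: [0.6269, 0.1718, 0.089]
tcp_rot: [0.716, 0.698, 0.006, 0.005]
contact_force: [1.2, 1.2, 0.9]
opening: 0.6
```

Run:
```python
from h import *
s=ctrl.get_state();p,d=ctrl.read_camera('wrist');cv2.imwrite('pics/w6.png',p[:,:,::-1])
print('red',rect_w(masks(p)['red'],.026,'wrist',s))
go(.606,-.200,.10,-4)
```

```text
red [623.2 172.6  98.1  24.   88.4]
pos [-0.3719, -0.0092, -0.015] rot [0.012, -0.002, 0.043] | t 6.28 tcp [0.6252 0.1716 0.0858] open 0.603 F [0.2 0.5 0. ]
```

View pics/w6.png

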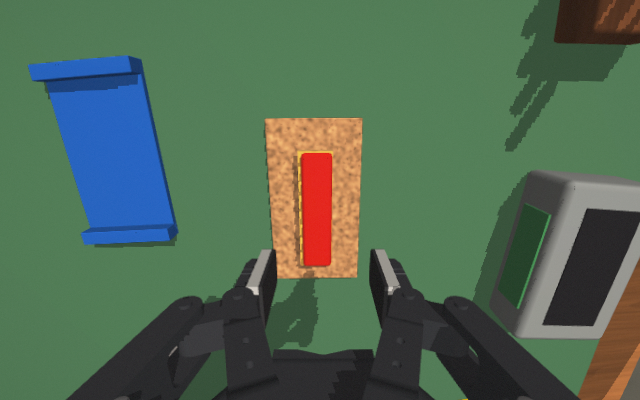

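The red harmonica rests centred on the cork (315,210) and is released. Next, blue.

Emit:
carry_out([
  {"delta_pos": [-0.04,0,-0.03],"delta_rot": [0,0,0.04],"claw": 60},
  {"delta_pos": [-0.37,-0.009,-0.03],"delta_rot": [0.012,-0.002,0.043],"claw": 60},
  {"delta_pos": [-0.37,-0.009,-0.03],"delta_rot": [0.012,-0.002,0.043],"claw": 60},
  {"delta_pos": [-0.37,-0.009,-0.03],"delta_rot": [0.012,-0.002,0.043],"claw": 60},
  {"delta_pos": [-0.37,-0.009,-0.03],"delta_rot": [0.012,-0.002,0.043],"claw": 60},
  {"delta_pos": [-0.37,-0.009,-0.03],"delta_rot": [0.012,-0.002,0.043],"claw": 60},
  {"delta_pos": [-0.37,-0.009,-0.03],"delta_rot": [0.012,-0.002,0.043],"claw": 60},
  {"delta_pos": [-0.37,-0.009,-0.03],"delta_rot": [0.012,-0.002,0.043],"claw": 60},
])

```text
time: 6.95
eef_pos: [0.6072, -0.1527, 0.1126]
tcp_rot: [0.731, 0.682, -0.001, -0.001]
contact_force: [-0.3, -0.2, -0.6]
opening: 0.596
```

Run:
```python
from h import *
go(.606,-.200,.115,-4)
```

```text
pos [-0.0472, 0.0021, -0.0025] rot [-0.003, -0.001, 0.0] | t 6.95 tcp [ 0.6072 -0.1527  0.1126] open 0.596 F [-0.3 -0.2 -0.6]
```

Emit:
carry_out([
  {"delta_pos": [-0.03,0.002,0],"delta_rot": [0,0,0],"claw": 60},
  {"delta_pos": [-0.047,0.002,0],"delta_rot": [0,0,0],"claw": 60},
  {"delta_pos": [-0.047,0.002,0],"delta_rot": [0,0,0],"claw": 60},
  {"delta_pos": [-0.047,0.002,0],"delta_rot": [0,0,0],"claw": 60},
  {"delta_pos": [-0.047,0.002,0],"delta_rot": [0,0,0],"claw": 60},
])

```text
time: 7.37
eef_pos: [0.6055, -0.1982, 0.1116]
tcp_rot: [0.731, 0.682, -0.001, -0.002]
contact_force: [-0.2, 1.1, 0.2]
opening: 0.601
```

Run:
```python
from h import *
s=ctrl.get_state();p,d=ctrl.read_camera('wrist');cv2.imwrite('pics/w7.png',p[:,:,::-1])
m=masks(p)
print('blue',rect_w(m['blue'],.026,'wrist',s))
y=m['yellow'].copy();print('yelT',rect_w(y,.008,'wrist',s))
go(.606,-.199,-.0105,-4)
```

```text
blue [ 607.8 -195.4   97.    23.5   85.7]
yelT [ 811.3 -192.   213.7  123.7  -83.5]
pos [-0.0013, 0.0008, 0.1223] rot [-0.004, -0.002, 0.002] | t 7.42 tcp [ 0.6057 -0.1979  0.1118] open 0.601 F [ 0.6  0.7 -0.8]
```

View pics/w7.png

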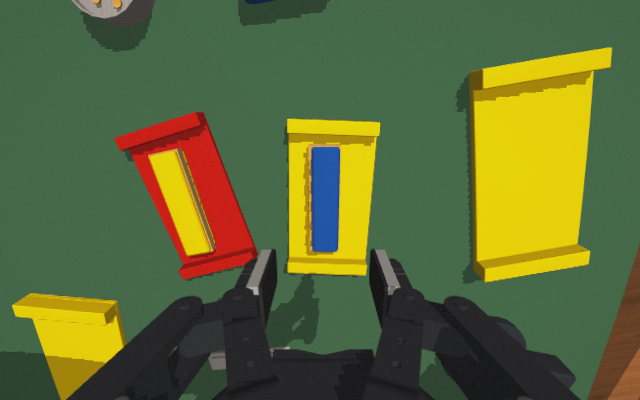

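The view shows the blue harmonica (325,199) in the small yellow tray, between the jaws. I'm descending and gripping.

Emit:
carry_out([
  {"delta_pos": [0.001,0.0005,0.04],"delta_rot": [0,0,0],"claw": 60},
  {"delta_pos": [0.001,0.0005,0.08],"delta_rot": [0,0,0],"claw": 60},
  {"delta_pos": [0.001,0.0005,0.108],"delta_rot": [0,0,0],"claw": 60},
  {"delta_pos": [0.001,0.0005,0.12],"delta_rot": [0,0,0],"claw": 60},
  {"delta_pos": [0.001,0.0005,0.122],"delta_rot": [0,0,0],"claw": 60},
  {"delta_pos": [0.001,0.0005,0.122],"delta_rot": [0,0,0],"claw": 5},
  {"delta_pos": [0.001,0.0005,0.122],"delta_rot": [0,0,0],"claw": 5},
  {"delta_pos": [0.001,0.0005,0.122],"delta_rot": [0,0,0],"claw": 5},
])

```text
time: 8.08
eef_pos: [0.6071, -0.1966, -0.0085]
tcp_rot: [0.73, 0.683, -0.0, -0.001]
contact_force: [-0.1, 0.1, -1.4]
opening: 0.319
```

Emit:
carry_out([
  {"delta_pos": [0,0,0],"delta_rot": [0,0,0],"claw": 5},
  {"delta_pos": [0,0,0],"delta_rot": [0,0,0],"claw": 5},
  {"delta_pos": [0,0,0],"delta_rot": [0,0,0],"claw": 5},
])

```text
time: 8.33
eef_pos: [0.6073, -0.1966, -0.0081]
tcp_rot: [0.73, 0.683, 0.0, -0.0]
contact_force: [0.6, 0.9, -0.7]
opening: 0.309
```

Run:
```python
from h import *
print(yaw())
go(.450,.220,.09,-.2)
# block features of trays from top image
p=np.load('pics/top0rgb.npy')
w=np.load('pics/w1.npz')
s=dict(eef_pos=w['pos'],tcp_rot=w['q'])
cv2.imwrite('pics/bt.png',cv2.resize(w['p'][95:265,260:400,::-1],None,fx=3.5,fy=3.5,interpolation=cv2.INTER_CUBIC))
cv2.imwrite('pics/yt.png',cv2.resize(cv2.imread('pics/w7.png')[100:290,100:400],None,fx=2.6,fy=2.6,interpolation=cv2.INTER_CUBIC))
```

```text
-3.840054989383194
pos [0.4052, -0.1849, -0.0977] rot [-0.001, -0.001, -0.064] | t 8.33 tcp [ 0.6073 -0.1966 -0.0081] open 0.309 F [ 0.6  0.9 -0.7]
```

View pics/bt.png

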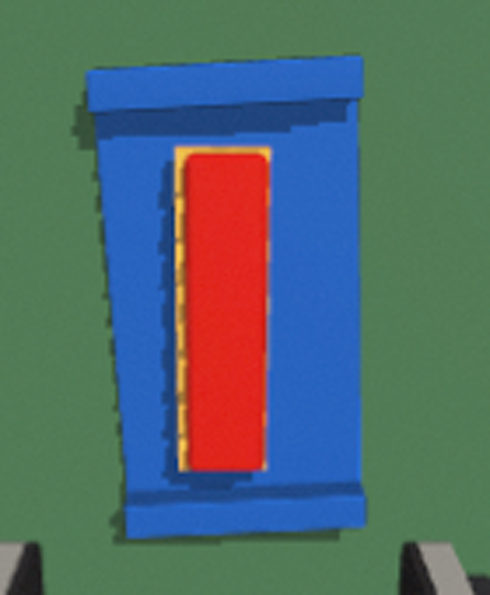

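View pics/yt.png

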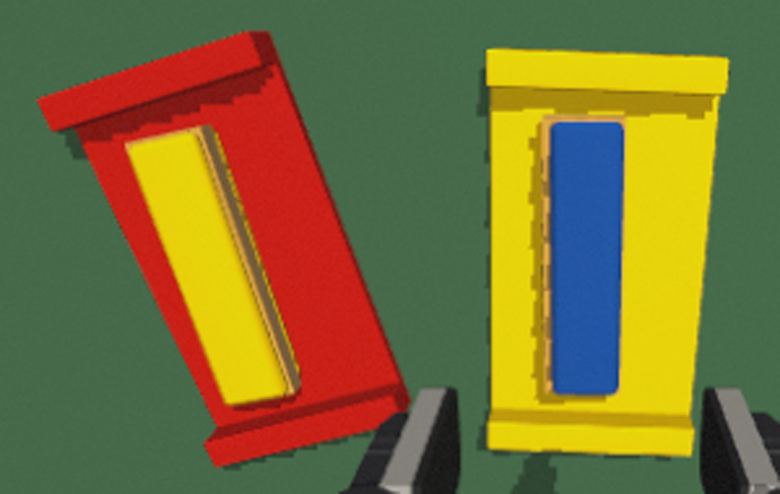

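Run:
```python
from h import *
w=np.load('pics/w1.npz');s1=dict(eef_pos=w['pos'],tcp_rot=w['q'])
s7=dict(eef_pos=np.array([.6057,-.1979,.1118]),tcp_rot=np.array([.731,.682,-.001,-.002]))
def q(n,c,f,o,s):
    W=px2w(np.array(c)/f+np.array(o),.018,'wrist',s)[:,:2]*1000
    ctr=W.mean(0);d=(W[0]+W[1]-W[2]-W[3])/2
    print(n,ctr.round(1),'len',np.linalg.norm(d).round(1),'w',np.linalg.norm(W[1]-W[0]).round(1),np.linalg.norm(W[3]-W[2]).round(1),'ang',np.degrees(np.arctan2(d[1],d[0])).round(1))
q('blue',[(88,72),(363,57),(127,538),(366,525)],3.5,(260,95),s1)
q('yel',[(487,50),(728,58),(488,450),(693,457)],2.6,(100,100),s7)
q('red',[(38,100),(250,32),(213,467),(408,405)],2.6,(100,100),s7)
p,o,_=pose('top');print(o)
```

```text
blue [451. 221.] len 148.8 w 78.8 79.6 ang 91.2
yel [ 612.4 -201. ] len 150.1 w 78.8 80.1 ang 84.2
red [ 480.3 -189.9] len 145.6 w 79.3 85.2 ang 102.1
[0.46000496 0.00473569 0.96902032]
```

Trays: blue (0.451,0.2205) at +1°, yellow (0.612,-0.202) at -5.8°, red (0.480,-0.192) at +12°. I'm carrying blue to its tray.

Emit:
carry_out([
  {"delta_pos": [0,0,-0.03],"delta_rot": [0,0,0],"claw": 5},
  {"delta_pos": [0,0,-0.065],"delta_rot": [0,0,0],"claw": 5},
  {"delta_pos": [0.035,-0.016,-0.08],"delta_rot": [0,0,-0.03],"claw": 5},
  {"delta_pos": [0.073,-0.033,-0.08],"delta_rot": [0,0,-0.06],"claw": 5},
  {"delta_pos": [0.11,-0.05,-0.08],"delta_rot": [0,0,-0.085],"claw": 5},
  {"delta_pos": [0.147,-0.067,-0.08],"delta_rot": [0,0,-0.085],"claw": 5},
  {"delta_pos": [0.184,-0.084,-0.08],"delta_rot": [0,0,-0.085],"claw": 5},
  {"delta_pos": [0.221,-0.101,-0.08],"delta_rot": [0,0,-0.085],"claw": 5},
])

```text
time: 9.0
eef_pos: [0.5202, 0.032, 0.0723]
tcp_rot: [0.701, 0.713, 0.0, -0.0]
contact_force: [0.5, 0.6, -2.0]
opening: 0.317
```

Run:
```python
from h import *
go(.451,.2205,.07,1)
```

```text
pos [0.1896, -0.066, 0.0024] rot [-0.0, -0.001, -0.0] | t 9.00 tcp [0.5202 0.032  0.0723] open 0.317 F [ 0.5  0.6 -2. ]
```

Emit:
carry_out([
  {"delta_pos": [0.038,-0.013,0],"delta_rot": [0,0,0],"claw": 5},
  {"delta_pos": [0.076,-0.027,0],"delta_rot": [0,0,0],"claw": 5},
  {"delta_pos": [0.114,-0.04,0],"delta_rot": [0,0,0],"claw": 5},
  {"delta_pos": [0.152,-0.053,0],"delta_rot": [0,0,0],"claw": 5},
  {"delta_pos": [0.18,-0.063,0],"delta_rot": [0,0,0],"claw": 5},
  {"delta_pos": [0.1895,-0.066,0],"delta_rot": [0,0,0],"claw": 5},
  {"delta_pos": [0.1895,-0.066,0],"delta_rot": [0,0,0],"claw": 5},
  {"delta_pos": [0.1895,-0.066,0],"delta_rot": [0,0,0],"claw": 5},
])

```text
time: 9.67
eef_pos: [0.4512, 0.2201, 0.0725]
tcp_rot: [0.701, 0.714, 0.0, -0.0]
contact_force: [0.5, 0.2, -0.2]
opening: 0.32
```

Run:
```python
from h import *
s=ctrl.get_state();p,d=ctrl.read_camera('wrist');cv2.imwrite('pics/w8.png',p[:,:,::-1])
go(.451,.2205,-.0085,1)
```

```text
pos [0.001, -0.0005, 0.081] rot [0.0, -0.0, -0.001] | t 9.72 tcp [0.4515 0.2195 0.0725] open 0.321 F [ 0.2 -0.4 -0.9]
```

View pics/w8.png

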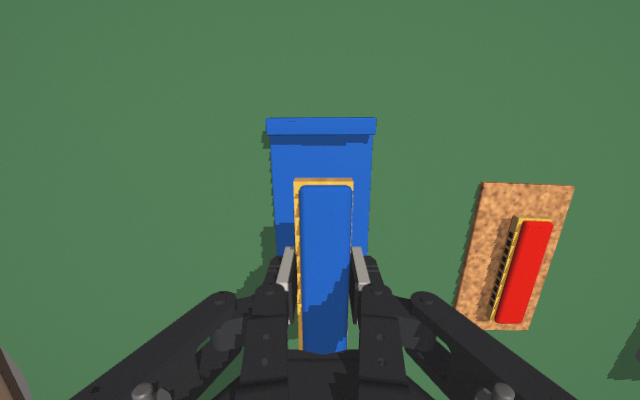

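Blue is aligned over its tray (held at (324,265), tray at (322,180)). I'm setting it down and releasing.

Emit:
carry_out([
  {"delta_pos": [0.001,0,0.035],"delta_rot": [0,0,0],"claw": 5},
  {"delta_pos": [0.001,0,0.062],"delta_rot": [0,0,0],"claw": 5},
  {"delta_pos": [0.001,0,0.073],"delta_rot": [0,0,0],"claw": 5},
  {"delta_pos": [0.001,0,0.078],"delta_rot": [0,0,0],"claw": 5},
  {"delta_pos": [0.001,0,0.08],"delta_rot": [0,0,0],"claw": 5},
  {"delta_pos": [0.001,0,0.081],"delta_rot": [0,0,0],"claw": 5},
  {"delta_pos": [0.001,0,0.081],"delta_rot": [0,0,0],"claw": 5},
])

```text
time: 10.3
eef_pos: [0.4529, 0.2205, -0.0073]
tcp_rot: [0.701, 0.713, 0.001, 0.001]
contact_force: [0.3, -0.1, -1.4]
opening: 0.315
```

Emit:
carry_out([
  {"delta_pos": [0,0,0],"delta_rot": [0,0,0],"claw": 60},
  {"delta_pos": [0,0,0],"delta_rot": [0,0,0],"claw": 60},
  {"delta_pos": [0,0,0],"delta_rot": [0,0,0],"claw": 60},
  {"delta_pos": [0,0,0],"delta_rot": [0,0,0],"claw": 60},
  {"delta_pos": [0,0,-0.02],"delta_rot": [0,0,0],"claw": 60},
  {"delta_pos": [0,0,-0.06],"delta_rot": [0,0,0],"claw": 60},
  {"delta_pos": [0,0,-0.09],"delta_rot": [0,0,0],"claw": 60},
  {"delta_pos": [0,0,-0.12],"delta_rot": [0,0,0],"claw": 60},
])

```text
time: 10.97
eef_pos: [0.4526, 0.2205, 0.1145]
tcp_rot: [0.701, 0.713, 0.001, 0.001]
contact_force: [1.2, 0.2, -0.1]
opening: 0.597
```

Run:
```python
from h import *
s=ctrl.get_state();p,d=ctrl.read_camera('wrist');cv2.imwrite('pics/w9.png',p[:,:,::-1])
go(.473,-.192,.115,8)
```

```text
pos [-0.414, 0.0092, 0.005] rot [0.015, -0.003, -0.123] | t 11.02 tcp [0.4568 0.2218 0.1214] open 0.601 F [1.9 2.3 3.1]
```

View pics/w9.png

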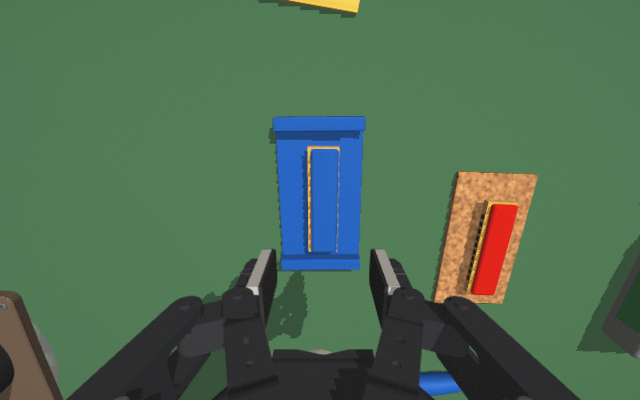

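Blue lies between the end blocks (324,200) and is released. Now to yellow, in the red tray.

Emit:
carry_out([
  {"delta_pos": [-0.414,0.009,0.005],"delta_rot": [0.015,0,-0.123],"claw": 60},
  {"delta_pos": [-0.414,0.009,0.005],"delta_rot": [0.015,0,-0.123],"claw": 60},
  {"delta_pos": [-0.414,0.009,0.005],"delta_rot": [0.015,0,-0.123],"claw": 60},
  {"delta_pos": [-0.414,0.009,0.005],"delta_rot": [0.015,0,-0.123],"claw": 60},
  {"delta_pos": [-0.414,0.009,0.005],"delta_rot": [0.015,0,-0.123],"claw": 60},
  {"delta_pos": [-0.414,0.009,0.005],"delta_rot": [0.015,0,-0.123],"claw": 60},
  {"delta_pos": [-0.414,0.009,0.005],"delta_rot": [0.015,0,-0.123],"claw": 60},
  {"delta_pos": [-0.414,0.009,0.005],"delta_rot": [0.015,0,-0.123],"claw": 60},
])

```text
time: 11.68
eef_pos: [0.4685, -0.109, 0.1148]
tcp_rot: [0.656, 0.755, 0.001, -0.001]
contact_force: [0.6, 0.2, -0.2]
opening: 0.601
```

Run:
```python
from h import *
print(yaw());go(.473,-.192,.115,8)
```

```text
8.018391088066068
pos [-0.0828, -0.0071, -0.0004] rot [0.001, -0.002, 0.0] | t 11.68 tcp [ 0.4685 -0.109   0.1148] open 0.601 F [ 0.6  0.2 -0.2]
```

Emit:
carry_out([
  {"delta_pos": [-0.035,-0.003,0],"delta_rot": [0,0,0],"claw": 60},
  {"delta_pos": [-0.07,-0.006,0],"delta_rot": [0,0,0],"claw": 60},
  {"delta_pos": [-0.083,-0.007,0],"delta_rot": [0,0,0],"claw": 60},
  {"delta_pos": [-0.083,-0.007,0],"delta_rot": [0,0,0],"claw": 60},
  {"delta_pos": [-0.083,-0.007,0],"delta_rot": [0,0,0],"claw": 60},
  {"delta_pos": [-0.083,-0.007,0],"delta_rot": [0,0,0],"claw": 60},
])

```text
time: 12.18
eef_pos: [0.4728, -0.1908, 0.1142]
tcp_rot: [0.656, 0.755, 0.001, -0.001]
contact_force: [0.0, -0.2, 0.3]
opening: 0.596
```

Run:
```python
from h import *
s=ctrl.get_state();p,d=ctrl.read_camera('wrist');cv2.imwrite('pics/w10.png',p[:,:,::-1])
m=masks(p);y=m['yellow'].copy()
n,l,st,_=cv2.connectedComponentsWithStats(y.astype(np.uint8))
for i in range(1,n):
    if st[i,4]>400: print(st[i],rect_w(l==i,.026,'wrist',s))
print('redT',rect_w(m['red'],.008,'wrist',s))
go(.474,-.191,-.009,8)
```

```text
[  557   138    83   186 10304] [ 752.6 -203.   225.6   90.9  -61.3]
[  401   142   131   158 11215] [ 603.4 -197.2  145.3   83.7   84. ]
[ 311  149   28  104 2749] [ 474.6 -190.3   98.4   23.9  -82.7]
[  96  258  111  105 5397] [ 284.1 -326.4  174.1   89.4   42.8]
redT [ 478.8 -194.5  155.8   82.2  -78.5]
pos [-0.001, 0.001, 0.1232] rot [0.0, -0.003, 0.002] | t 12.23 tcp [ 0.4729 -0.1905  0.1142] open 0.604 F [ 0.4  0.2 -0.2]
```

View pics/w10.png

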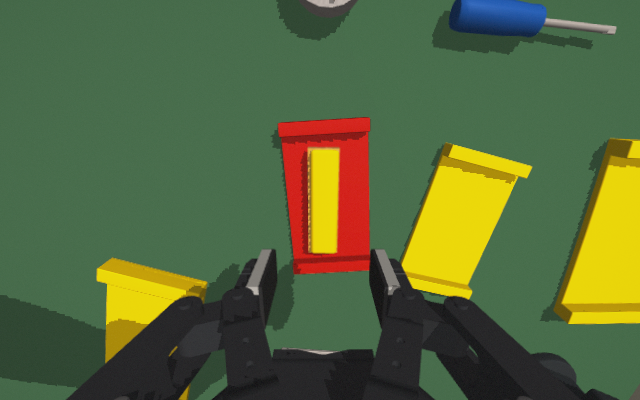

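The yellow harmonica (324,200) in the red tray lines up with the jaws. I'm descending and gripping.

Emit:
carry_out([
  {"delta_pos": [-0.001,0.0005,0.04],"delta_rot": [0,0,0.01],"claw": 60},
  {"delta_pos": [-0.001,0.0005,0.08],"delta_rot": [0,0,0.01],"claw": 60},
  {"delta_pos": [-0.001,0.0005,0.108],"delta_rot": [0,0,0.01],"claw": 60},
  {"delta_pos": [-0.001,0.0005,0.121],"delta_rot": [0,0,0.01],"claw": 60},
  {"delta_pos": [-0.001,0.0005,0.1235],"delta_rot": [0,0,0.01],"claw": 60},
  {"delta_pos": [-0.001,0.0005,0.1235],"delta_rot": [0,0,0.01],"claw": 5},
  {"delta_pos": [-0.001,0.0005,0.1235],"delta_rot": [0,0,0.01],"claw": 5},
  {"delta_pos": [-0.001,0.0005,0.1235],"delta_rot": [0,0,0.01],"claw": 5},
])

```text
time: 12.9
eef_pos: [0.4748, -0.1913, -0.0075]
tcp_rot: [0.659, 0.752, 0.001, 0.0]
contact_force: [0.2, 0.5, -0.4]
opening: 0.315
```

Emit:
carry_out([
  {"delta_pos": [0,0,0],"delta_rot": [0,0,0],"claw": 5},
  {"delta_pos": [0,0,0],"delta_rot": [0,0,0],"claw": 5},
  {"delta_pos": [0,0,0],"delta_rot": [0,0,0],"claw": 5},
])

```text
time: 13.15
eef_pos: [0.4754, -0.1916, -0.0067]
tcp_rot: [0.659, 0.752, 0.002, 0.001]
contact_force: [0.4, -0.0, -1.0]
opening: 0.315
```

Run:
```python
from h import *
print(yaw());go(.612,-.2025,.07,-5.8)
```

```text
7.592469144198487
pos [-0.0288, 0.1343, -0.0761] rot [0.004, -0.001, 0.234] | t 13.15 tcp [ 0.4754 -0.1916 -0.0067] open 0.315 F [ 0.4 -0.  -1. ]
```

Emit:
carry_out([
  {"delta_pos": [0,0,-0.03],"delta_rot": [0,0,0],"claw": 5},
  {"delta_pos": [0,0,-0.065],"delta_rot": [0,0,0.05],"claw": 5},
  {"delta_pos": [-0.008,0.037,-0.077],"delta_rot": [0,0,0.12],"claw": 5},
  {"delta_pos": [-0.016,0.075,-0.077],"delta_rot": [0,0,0.18],"claw": 5},
  {"delta_pos": [-0.024,0.112,-0.077],"delta_rot": [0.004,0,0.234],"claw": 5},
  {"delta_pos": [-0.029,0.134,-0.077],"delta_rot": [0.004,0,0.234],"claw": 5},
  {"delta_pos": [-0.029,0.134,-0.077],"delta_rot": [0.004,0,0.234],"claw": 5},
  {"delta_pos": [-0.029,0.134,-0.077],"delta_rot": [0.004,0,0.234],"claw": 5},
])

```text
time: 13.82
eef_pos: [0.6122, -0.2026, 0.0706]
tcp_rot: [0.742, 0.671, -0.0, -0.0]
contact_force: [-0.0, -0.4, -0.8]
opening: 0.317
```

Run:
```python
from h import *
s=ctrl.get_state();p,d=ctrl.read_camera('wrist');cv2.imwrite('pics/w11.png',p[:,:,::-1])
print(yaw());go(.612,-.2025,-.0075,-5.8)
```

```text
-5.793684435099835
pos [-0.0001, 0.0011, 0.0776] rot [-0.002, -0.001, 0.0] | t 13.87 tcp [ 0.611  -0.2024  0.0701] open 0.318 F [ 0.1  0.7 -1.6]
```

View pics/w11.png

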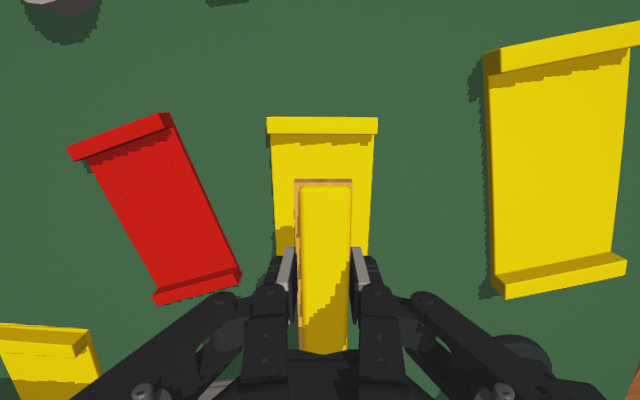

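Yellow (323,265) is aligned over the small yellow tray. I'm setting it down.

Emit:
carry_out([
  {"delta_pos": [0,0.001,0.035],"delta_rot": [0,0,0],"claw": 5},
  {"delta_pos": [0,0.001,0.06],"delta_rot": [0,0,0],"claw": 5},
  {"delta_pos": [0,0.001,0.07],"delta_rot": [0,0,0],"claw": 5},
  {"delta_pos": [0,0.001,0.075],"delta_rot": [0,0,0],"claw": 5},
  {"delta_pos": [0,0.001,0.077],"delta_rot": [0,0,0],"claw": 5},
  {"delta_pos": [0,0.001,0.078],"delta_rot": [0,0,0],"claw": 5},
  {"delta_pos": [0,0.001,0.078],"delta_rot": [0,0,0],"claw": 5},
])

```text
time: 14.45
eef_pos: [0.6129, -0.203, -0.0063]
tcp_rot: [0.742, 0.67, 0.0, 0.0]
contact_force: [0.2, 0.2, -1.3]
opening: 0.317
```

Emit:
carry_out([
  {"delta_pos": [0,0,0],"delta_rot": [0,0,0],"claw": 60},
  {"delta_pos": [0,0,0],"delta_rot": [0,0,0],"claw": 60},
  {"delta_pos": [0,0,0],"delta_rot": [0,0,0],"claw": 60},
  {"delta_pos": [0,0,0],"delta_rot": [0,0,0],"claw": 60},
  {"delta_pos": [0,0,-0.02],"delta_rot": [0,0,0],"claw": 60},
  {"delta_pos": [0,0,-0.06],"delta_rot": [0,0,0],"claw": 60},
  {"delta_pos": [0,0,-0.09],"delta_rot": [0,0,0],"claw": 60},
  {"delta_pos": [0,0,-0.12],"delta_rot": [0,0,0],"claw": 60},
])

```text
time: 15.12
eef_pos: [0.613, -0.2031, 0.1157]
tcp_rot: [0.742, 0.67, 0.0, 0.001]
contact_force: [0.4, 0.1, 0.1]
opening: 0.602
```

Run:
```python
from h import *
s=ctrl.get_state();p,d=ctrl.read_camera('wrist');cv2.imwrite('pics/w12.png',p[:,:,::-1])
go(.622,.172,.115,-1.6)
```

```text
pos [0.3755, -0.0329, 0.0064] rot [0.012, 0.005, -0.073] | t 15.17 tcp [ 0.6169 -0.2049  0.1235] open 0.600 F [ 3.1 -0.6  5.1]
```

View pics/w12.png

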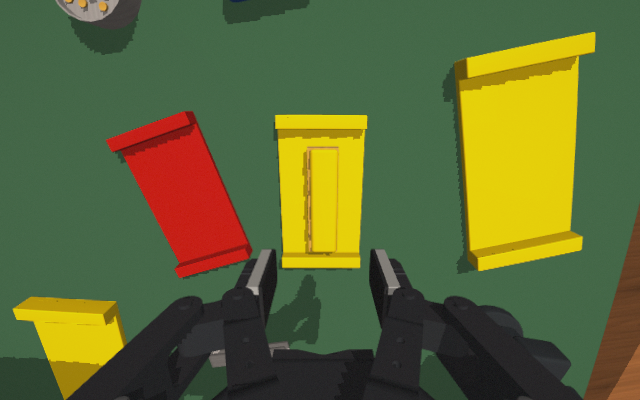

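Yellow lies in the small yellow tray (322,200). Now back to red on the cork.

Emit:
carry_out([
  {"delta_pos": [0.3755,-0.033,0.006],"delta_rot": [0.012,0.005,-0.073],"claw": 60},
  {"delta_pos": [0.3755,-0.033,0.006],"delta_rot": [0.012,0.005,-0.073],"claw": 60},
  {"delta_pos": [0.3755,-0.033,0.006],"delta_rot": [0.012,0.005,-0.073],"claw": 60},
  {"delta_pos": [0.3755,-0.033,0.006],"delta_rot": [0.012,0.005,-0.073],"claw": 60},
  {"delta_pos": [0.3755,-0.033,0.006],"delta_rot": [0.012,0.005,-0.073],"claw": 60},
  {"delta_pos": [0.3755,-0.033,0.006],"delta_rot": [0.012,0.005,-0.073],"claw": 60},
  {"delta_pos": [0.3755,-0.033,0.006],"delta_rot": [0.012,0.005,-0.073],"claw": 60},
  {"delta_pos": [0.3755,-0.033,0.006],"delta_rot": [0.012,0.005,-0.073],"claw": 60},
])

```text
time: 15.83
eef_pos: [0.6208, 0.1323, 0.1155]
tcp_rot: [0.717, 0.697, 0.0, 0.0]
contact_force: [0.4, 0.1, 0.1]
opening: 0.599
```

Run:
```python
from h import *
go(.622,.172,.115,-1.6)
```

```text
pos [0.0398, 0.0001, 0.0005] rot [0.001, 0.0, 0.0] | t 15.83 tcp [0.6208 0.1323 0.1155] open 0.599 F [0.4 0.1 0.1]
```

Emit:
carry_out([
  {"delta_pos": [0.025,0,0],"delta_rot": [0,0,0],"claw": 60},
  {"delta_pos": [0.04,0,0],"delta_rot": [0,0,0],"claw": 60},
  {"delta_pos": [0.04,0,0],"delta_rot": [0,0,0],"claw": 60},
  {"delta_pos": [0.04,0,0],"delta_rot": [0,0,0],"claw": 60},
  {"delta_pos": [0.04,0,0],"delta_rot": [0,0,0],"claw": 60},
])

```text
time: 16.25
eef_pos: [0.622, 0.1709, 0.1153]
tcp_rot: [0.717, 0.697, 0.0, 0.001]
contact_force: [-0.9, -0.2, 0.0]
opening: 0.605
```

Run:
```python
from h import *
s=ctrl.get_state();p,d=ctrl.read_camera('wrist');cv2.imwrite('pics/w13.png',p[:,:,::-1])
print('red',rect_w(masks(p)['red'],.026,'wrist',s))
go(.622,.172,-.009,-1.6)
```

```text
red [623.3 172.2  98.4  24.1  88.3]
pos [0.0015, -0.0002, 0.1243] rot [0.001, 0.001, -0.002] | t 16.30 tcp [0.6221 0.1706 0.1153] open 0.600 F [ 0.8 -0.4  0.1]
```

View pics/w13.png

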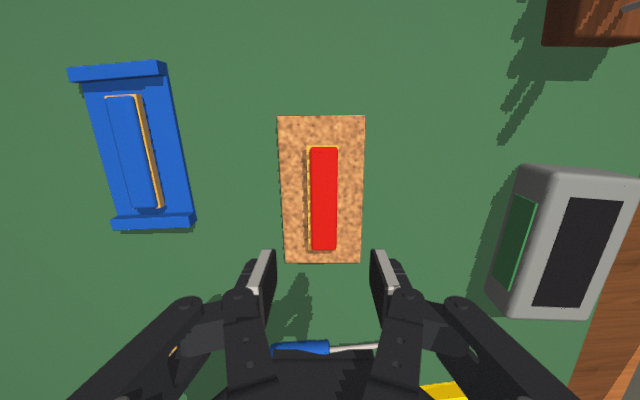

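Red (323,198) sits centred on the cork and between the jaws. I'm gripping it.

Emit:
carry_out([
  {"delta_pos": [0.001,0,0.04],"delta_rot": [0,0,0],"claw": 60},
  {"delta_pos": [0.001,0,0.08],"delta_rot": [0,0,0],"claw": 60},
  {"delta_pos": [0.001,0,0.108],"delta_rot": [0,0,0],"claw": 60},
  {"delta_pos": [0.001,0,0.121],"delta_rot": [0,0,0],"claw": 60},
  {"delta_pos": [0.001,0,0.1245],"delta_rot": [0,0,0],"claw": 60},
  {"delta_pos": [0.001,0,0.1245],"delta_rot": [0,0,0],"claw": 5},
  {"delta_pos": [0.001,0,0.1245],"delta_rot": [0,0,0],"claw": 5},
  {"delta_pos": [0.001,0,0.1245],"delta_rot": [0,0,0],"claw": 5},
])

```text
time: 16.97
eef_pos: [0.6245, 0.1714, -0.0063]
tcp_rot: [0.718, 0.696, 0.002, 0.002]
contact_force: [0.2, -0.1, -1.3]
opening: 0.314
```

Emit:
carry_out([
  {"delta_pos": [0,0,0],"delta_rot": [0,0,0],"claw": 5},
  {"delta_pos": [0,0,0],"delta_rot": [0,0,0],"claw": 5},
  {"delta_pos": [0,0,0],"delta_rot": [0,0,0],"claw": 5},
])

```text
time: 17.22
eef_pos: [0.6254, 0.1716, -0.0049]
tcp_rot: [0.718, 0.696, 0.003, 0.003]
contact_force: [0.3, 1.0, -0.6]
opening: 0.317
```

Run:
```python
from h import *
print(yaw());go(.480,-.193,.07,12)
```

```text
-1.7132923191639382
pos [-0.3688, -0.1338, -0.0761] rot [0.008, 0.001, -0.239] | t 17.22 tcp [ 0.6254  0.1716 -0.0049] open 0.317 F [ 0.3  1.  -0.6]
```

Emit:
carry_out([
  {"delta_pos": [0,0,-0.03],"delta_rot": [0,0,0],"claw": 5},
  {"delta_pos": [0,0,-0.065],"delta_rot": [0,0,-0.04],"claw": 5},
  {"delta_pos": [-0.034,-0.012,-0.08],"delta_rot": [0.004,0,-0.09],"claw": 5},
  {"delta_pos": [-0.071,-0.026,-0.08],"delta_rot": [0.008,0,-0.14],"claw": 5},
  {"delta_pos": [-0.108,-0.039,-0.08],"delta_rot": [0.008,0,-0.2],"claw": 5},
  {"delta_pos": [-0.145,-0.053,-0.08],"delta_rot": [0.008,0,-0.24],"claw": 5},
  {"delta_pos": [-0.182,-0.066,-0.08],"delta_rot": [0.008,0,-0.24],"claw": 5},
  {"delta_pos": [-0.219,-0.08,-0.08],"delta_rot": [0.008,0,-0.24],"claw": 5},
])

```text
time: 17.88
eef_pos: [0.5375, -0.0462, 0.0749]
tcp_rot: [0.629, 0.778, 0.0, 0.001]
contact_force: [0.9, 0.7, -1.0]
opening: 0.313
```

Run:
```python
from h import *
print(yaw());go(.480,-.193,.07,12)
```

```text
12.084150938243015
pos [-0.1315, -0.087, 0.0049] rot [0.001, 0.001, 0.001] | t 17.88 tcp [ 0.5375 -0.0462  0.0749] open 0.313 F [ 0.9  0.7 -1. ]
```

Emit:
carry_out([
  {"delta_pos": [-0.033,-0.022,0],"delta_rot": [0,0,0],"claw": 5},
  {"delta_pos": [-0.066,-0.044,0],"delta_rot": [0,0,0],"claw": 5},
  {"delta_pos": [-0.099,-0.066,0],"delta_rot": [0,0,0],"claw": 5},
  {"delta_pos": [-0.124,-0.082,0],"delta_rot": [0,0,0],"claw": 5},
  {"delta_pos": [-0.1315,-0.087,0],"delta_rot": [0,0,0],"claw": 5},
  {"delta_pos": [-0.1315,-0.087,0],"delta_rot": [0,0,0],"claw": 5},
  {"delta_pos": [-0.1315,-0.087,0],"delta_rot": [0,0,0],"claw": 5},
])

```text
time: 18.47
eef_pos: [0.48, -0.1928, 0.0751]
tcp_rot: [0.629, 0.777, 0.0, 0.001]
contact_force: [0.3, 0.4, -2.1]
opening: 0.32
```

Run:
```python
from h import *
s=ctrl.get_state();p,d=ctrl.read_camera('wrist');cv2.imwrite('pics/w14.png',p[:,:,::-1])
print(yaw());go(.480,-.193,-.0065,12)
```

```text
12.10259306540727
pos [-0.0008, -0.0005, 0.0814] rot [0.001, 0.001, 0.002] | t 18.52 tcp [ 0.4802 -0.1921  0.0749] open 0.316 F [-0.6  0.1 -1.6]
```

View pics/w14.png

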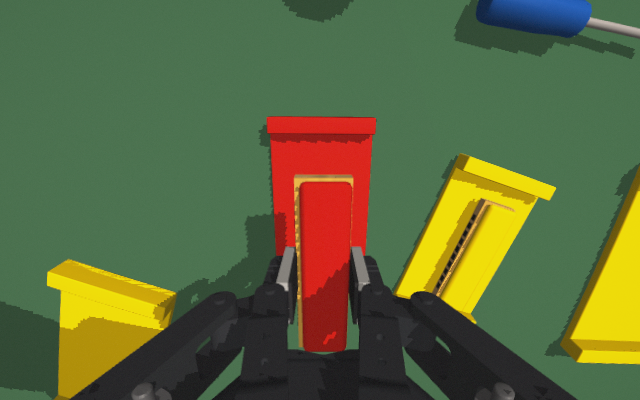

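Red (324,265) is aligned over the red tray. I'm setting it down.

Emit:
carry_out([
  {"delta_pos": [-0.001,0,0.035],"delta_rot": [0,0,0],"claw": 5},
  {"delta_pos": [-0.001,0,0.062],"delta_rot": [0,0,0],"claw": 5},
  {"delta_pos": [-0.001,0,0.073],"delta_rot": [0,0,0],"claw": 5},
  {"delta_pos": [-0.001,0,0.078],"delta_rot": [0,0,0],"claw": 5},
  {"delta_pos": [-0.001,0,0.08],"delta_rot": [0,0,0],"claw": 5},
  {"delta_pos": [-0.001,0,0.081],"delta_rot": [0,0,0],"claw": 5},
  {"delta_pos": [-0.001,0,0.081],"delta_rot": [0,0,0],"claw": 5},
])

```text
time: 19.1
eef_pos: [0.4817, -0.1934, -0.0048]
tcp_rot: [0.628, 0.778, 0.0, 0.002]
contact_force: [0.4, -0.5, -0.2]
opening: 0.316
```

Emit:
carry_out([
  {"delta_pos": [0,0,0],"delta_rot": [0,0,0],"claw": 60},
  {"delta_pos": [0,0,0],"delta_rot": [0,0,0],"claw": 60},
  {"delta_pos": [0,0,0],"delta_rot": [0,0,0],"claw": 60},
  {"delta_pos": [0,0,0],"delta_rot": [0,0,0],"claw": 60},
  {"delta_pos": [0,0,-0.02],"delta_rot": [0,0,0],"claw": 60},
  {"delta_pos": [0,0,-0.06],"delta_rot": [0,0,0],"claw": 60},
  {"delta_pos": [0,0,-0.09],"delta_rot": [0,0,0],"claw": 60},
  {"delta_pos": [0,0,-0.12],"delta_rot": [0,0,0],"claw": 60},
])

```text
time: 19.77
eef_pos: [0.4813, -0.1933, 0.117]
tcp_rot: [0.628, 0.778, 0.0, 0.002]
contact_force: [0.6, 0.3, 0.1]
opening: 0.601
```

Run:
```python
from h import *
s=ctrl.get_state();p,d=ctrl.read_camera('wrist');cv2.imwrite('pics/w15.png',p[:,:,::-1])
p,d=ctrl.read_camera('scene');cv2.imwrite('pics/scene2.png',p[:,:,::-1])
p,d=ctrl.read_camera('top');cv2.imwrite('pics/top2.png',p[:,:,::-1])
print(s['contact_force'],s['opening'])
```

```text
[0.57033077 0.28717485 0.09361549] 0.6012363586065295
```

View pics/w15.png

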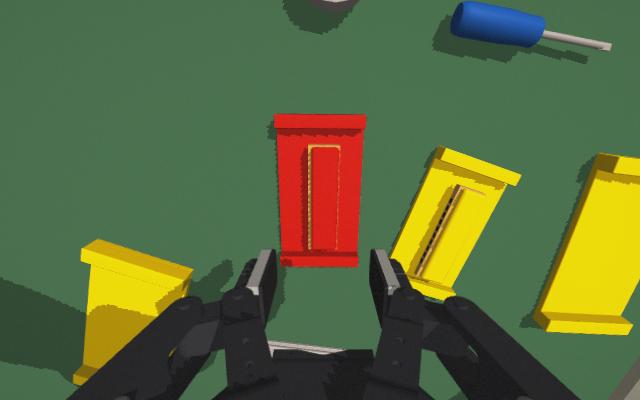

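View pics/top2.png

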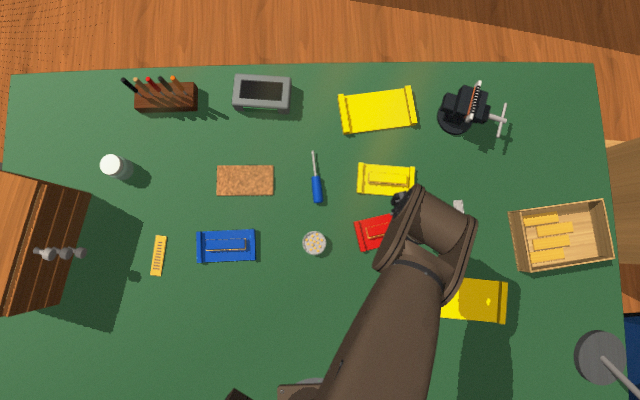

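All three are released: red at (322,198) in the wrist view, blue at (226,246) and yellow at (386,180) in the top view. I'll move the arm aside to check from above.

Emit:
carry_out([
  {"delta_pos": [0.24,0.04,-0.05],"delta_rot": [0,0,0],"claw": 60},
  {"delta_pos": [0.24,0.04,-0.05],"delta_rot": [0,0,0],"claw": 60},
  {"delta_pos": [0.24,0.04,-0.05],"delta_rot": [0,0,0],"claw": 60},
  {"delta_pos": [0.24,0.04,-0.05],"delta_rot": [0,0,0],"claw": 60},
  {"delta_pos": [0.24,0.04,-0.05],"delta_rot": [0,0,0],"claw": 60},
  {"delta_pos": [0.24,0.04,-0.05],"delta_rot": [0,0,0],"claw": 60},
  {"delta_pos": [0.24,0.04,-0.05],"delta_rot": [0,0,0],"claw": 60},
  {"delta_pos": [0.24,0.04,-0.05],"delta_rot": [0,0,0],"claw": 60},
])

```text
time: 20.58
eef_pos: [0.4707, 0.0505, 0.1665]
tcp_rot: [0.627, 0.779, 0.0, 0.005]
contact_force: [0.8, -0.9, 0.8]
opening: 0.598
```

Run:
```python
from h import *
p,d=ctrl.read_camera('top')
a=cv2.resize(p[155:265,345:480,::-1],(500,407),interpolation=cv2.INTER_CUBIC)
b=cv2.resize(p[215:275,185:270,::-1],(300,212),interpolation=cv2.INTER_CUBIC)
c=cv2.resize(p[100:310,60:480,::-1],(300,150),interpolation=cv2.INTER_AREA)
im=np.zeros((407,800,3),np.uint8);im[:,:500]=a;im[:212,500:]=b;im[230:380,500:]=c
cv2.imwrite('pics/fin.png',im)
```

```text
(no output)
```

View pics/fin.png

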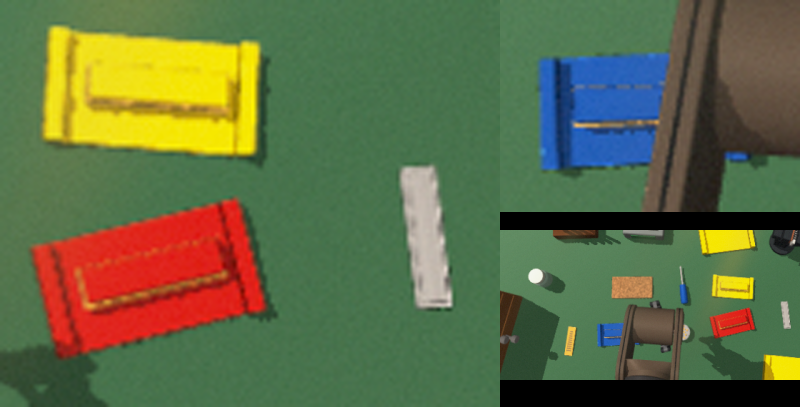

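Yellow (160,88) and red (155,270) lie centred between the end blocks, and the reed plate has not moved. Blue was seen clear in the previous top view. I'm handing in.

```bash
python3 -c "
from h import *
print(ctrl.sign_off())"
```

```text
the job is handed in; nothing more can be done
None
```

All three harmonicas are in the trays of their own colour, and I handed the job in at about 21 s of the 104 s allowed. I laid red lengthwise on the middle of the cork and let go. Then I moved blue to the blue tray, yellow to the smallest yellow tray and finally red to the red tray, setting each down before opening the jaws.

- **Last checks:** the wrist and top pictures show each harmonica upright, lengthwise and between the end blocks of its own tray. By eye they look roughly centred; I did not measure their final positions. The gripper was clear and reading almost no force. In the last top view the arm partly covered the blue tray, so blue was confirmed from the picture before that.
- **Loose items:** the screwdriver and reed plate look unmoved. I saw the tin in place in the second-to-last top picture; the arm partly covers it in the last one.
- **Disagreement:** the first grasp closed on air above the red harmonica and touched nothing. Camera depth put the fingertips about 21 mm behind the reported TCP, not 17 mm ahead as described. I used the measured value from then on, and every later grip stopped on the harmonica at about 27 mm.

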